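Lay out the biscuit tasting board

TASK

Lay out the tasting board, each biscuit flat on the board exactly midway between the two containers it is served with: the finger biscuit between the lidded white pot and the glass jar, the square biscuit between the glass jar and the square tin, and the plain round biscuit between the square tin and the white pot, with the ring biscuit centred flat on top of the round one. The biscuits are brittle, so set them down rather than drop them; leave the three containers where they stand and do not knock over the sugar shaker.

Things in the scene. Friction and masses are not known exactly. Their poses are not given: they have to be found in the camera images.
- board: Round serving board of mid-brown wood, 340 mm across, 18 mm thick, fixed on the pale counter; nothing is marked on it. Origin: centre of its underside, on the counter; z up. Its yaw means nothing to the eye.
- jam_pot: Squat round white ceramic pot with lid and small knob, 70 mm across at the lid, 63 mm tall to the top of the knob, about 0.25 kg, loose. It stands on the board at one corner (which one varies) of an equal-sided triangle of side 217 mm formed by the three containers, centred on the board. Origin: centre of its underside (so at the height of the board's top).
- honey_jar: Round amber glass jar with a metal screw lid, 50 mm across, 69 mm tall, about 0.22 kg, loose. It stands on the board at one corner (which one varies) of an equal-sided triangle of side 217 mm formed by the three containers, centred on the board. Origin: centre of its underside (so at the height of the board's top).
- tin: Square metal tin with a flat lid, 55 x 55 mm, 62 mm tall, about 0.2 kg, loose. It stands on the board at one corner (which one varies) of an equal-sided triangle of side 217 mm formed by the three containers, centred on the board. Origin: centre of its underside (so at the height of the board's top).
- round_biscuit: The one plain round biscuit lying on the bare counter (those in the trays and on the wire rack are fixed stock, not meant): golden, without a hole (six tiny dark pricks in a circle), 60 mm across, 14 mm thick, about 30 g, flat on the counter to the left or right of the board at the start. Origin: centre of its underside; z up.
- ring_biscuit: Round golden biscuit with a 20 mm hole in the middle, 52 mm across, 12 mm thick, about 20 g, flat on the counter to the left or right of the board at the start. Origin: centre of its underside; z up.
- square_biscuit: Square golden biscuit, 50 x 50 mm, 14 mm thick (nine tiny dark pricks), about 25 g, flat on the counter to the left or right of the board at the start. Origin: centre of its underside; z up. x and y run square to its sides.
- finger_biscuit: Long narrow golden biscuit with round ends, 86 mm long, 32 mm wide, 14 mm thick (a line of five tiny pricks), about 25 g, flat on the counter to the left or right of the board at the start. Origin: centre of its underside; z up. x runs along its length, y across it.
- shaker: Steel sugar shaker with a perforated domed top, 54 mm across, 96 mm tall, standing on the counter near its left end, beyond the biscuits there. A bystander. Origin: centre of its underside.
Mind the look-alikes: they are no part of the job. Leave any green or turquoise look-alike of the ring_biscuit alone.

How it is judged:
By the outcome, as a careful person would: the job done as asked, in the order asked, and still so for the second after the job is handed in, with the robot touching nothing.
It also fails if it takes over 102 s, if anything falls off the work surface, if the arm or the gripper's body presses on something with over 40 N, if the wrist force passes 120 N, or if a joint passes its speed limit or range.

ROBOT

A 6-joint arm with a two-finger parallel gripper is mounted at the origin on the work surface. World frame = base frame: x ahead of the robot, y to its left, z up, the work surface at z = 0. Lengths are in mm, angles in rad, forces in N, time in s.
With the tool pointing down it reaches from about 275 to 1000 mm from the base axis. Payload 8.4 kg.
Tool frame: the origin (TCP) lies on the centre line of the jaws, within the pads' length; the fingertips stand 25 mm ahead of it and the grasp point (between the pads) lies 6 mm ahead of it; z points along the fingers, y is the line along which they close (so a half turn about z gives the same grasp; the last joint's range is limited). The gripper opens to 85 mm and grips with 20 to 120 N. Pads are 22 mm wide; open, the fingers measure 114 mm over their backs; the gripper's body (76 mm by 85 mm) begins 54 mm behind the grasp point. The pads swing forward as they close: fully open they stand 13 mm farther back than shut.
Start: joints at [-1.295, 0.353, 1.633, -0, 1.155, -0.002], TCP at [171.399, -601.041, 256.281] pointing down, gripper open.
Joint ranges: [-2.63, 2.63], [-0.92, 2.1], [0.06, 2.66], [-1.3, 4.44], [0, 2.69], [-3.02, 3.02]. Speed limits (rad/s): [2.22, 2.22, 2.79, 3.14, 3.14, 3.14].

INTERFACE

Orientations are given as [roll, pitch, yaw] about the fixed x, y, z axes, in that order (R = Rz(yaw) Ry(pitch) Rx(roll)).
In Python, from rig import r gives the robot as it stands.
- The arm moves only by the shell command python3 -m jog 'ROWS' [FORCE]. ROWS is JSON, a list of rows, each a list of 3 entries, a list of its own where there are three numbers: the turn, a rotation vector about the tool's x, y, z in rad, then the shift along the tool's x, y, z in m, then the opening, from -1 (shut) to 1 (fully open). In form: [[[rx, ry, rz], [x, y, z], gripper], ...]. A call has 1 to 12 rows; each row shifts and turns the commanded pose from where the row before left it, along the tool's axes as they then stand; what a row does not reach is not made up. A row lasts 1/10 s, in which the tool goes at most 50 mm and 8.59 degrees, less where a joint would pass 70% of its speed; a pose out of reach is approached as far as the arm can. A call with a gripper value outside its range is refused whole. The fingers move at their own pace and stop on an object; FORCE is the grip in N (left out, the last holds). Time passes only in rows, so rows that do not move let the fingers close. It gives the time, the measured TCP pose, the force, the opening and the grip force at its end, in the units of the state.
- r.sense(): the state, without advancing time (a new reading comes with each control period).
- r.grab_frame(name): name is "scene" or "top"; returns the picture (480x640x3 uint8, red, green, blue); there is no depth.
- r.camera_params(name): a dict with "fx", "fy", "cx", "cy" (pixels), "rvec" (rotation vector, rad) and "tvec" (3), from world to camera coordinates, as OpenCV has them. Camera axes: x right, y down, z forward; pixel columns grow to the right and rows downward; lengths in mm; the calibration is good to about 2 mm. A picture is of the moment at which its call begins. camera_params takes no time and is no camera call.
- r.sign_off(): hands the job in; it is judged then, once.
The state is a dict: "clock": time; "qpos": joint angles; "qvel": joint speeds; "joint_efforts": joint torques, N m; "eef_pos": TCP position; "tcp_rot": TCP orientation; "contact_force": force on the tool from outside, world axes, zero at the start; "wrist_torque": the same for the moment, N m; "opening": opening from 0.0 (shut) to 1.0 (fully open); "grasp_force": force on a finger pad.
Only numpy, scipy, OpenCV 4.12 (cv2) and the standard library are available. Lean on these libraries where they do the work, as an engineer would, in place of code of your own. Each camera call takes 0.05 s, during which the arm holds its last target. There are 200 camera calls.

## Working session

There is one attempt and no reset: what is moved stays moved. The work goes in short steps, Python scripts to look and compute and a shell command to move; the robot and the scene stay as the last step left them, time stands still between calls to the robot, and variables do not carry over. Pictures are saved under pics/ and viewed, at most 14 in all, crops included, and the job is handed in when it is done.

```bash
mkdir -p pics; ls; python3 - <<'E'
from rig import r
import cv2
for n in("scene","top"):
    im=r.grab_frame(n); cv2.imwrite(f"pics/{n}0.png",im[:,:,::-1]); print(n,r.camera_params(n))
print(r.sense())
E
```

```text
pics
scene {'fx': 527.9725432132433, 'fy': 527.9725432132433, 'cx': 321.72922712461036, 'cy': 246.87921707721028, 'rvec': array([ 2.52603521,  0.65873216, -0.18372288]), 'tvec': array([-488.29297984, -152.97234645, 1233.13632765])}
top {'fx': 557.5580726843876, 'fy': 557.5580726843876, 'cx': 316.6051911589366, 'cy': 246.66002494377835, 'rvec': array([ 2.13451993, -2.16073238,  0.17574778]), 'tvec': array([  80.28431126,  499.02465085, 1100.08881579])}
{'clock': 0.1, 'qpos': array([-1.29541140e+00,  3.53603153e-01,  1.63403773e+00,  4.81493044e-05,
        1.15518148e+00, -2.40809155e-03]), 'qvel': array([-0.00101361, -0.00233939, -0.00174129,  0.00064152,  0.00147555,
        0.00014148]), 'joint_efforts': array([ 6.09745912e-04, -6.06356835e+01, -3.42820108e+01, -1.96062626e-05,
        3.93850700e-03,  1.51413474e-05]), 'eef_pos': array([ 171.3018318 , -600.67247345,  255.63100013]), 'tcp_rot': array([-3.14036305e+00, -4.69874685e-05,  2.77773525e-01]), 'contact_force': array([-0.34609376,  0.3912277 ,  1.29544237]), 'wrist_torque': array([0.0133453 , 0.03694434, 0.05178611]), 'grasp_force': 0.0, 'opening': 0.9964211388795148}
```

View pics/top0.png

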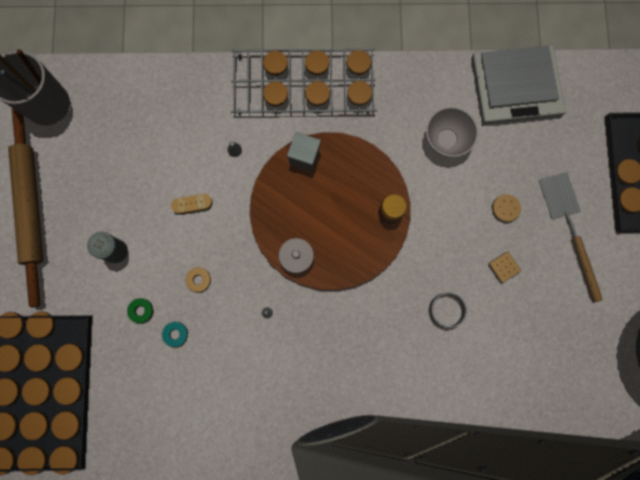

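View pics/scene0.png

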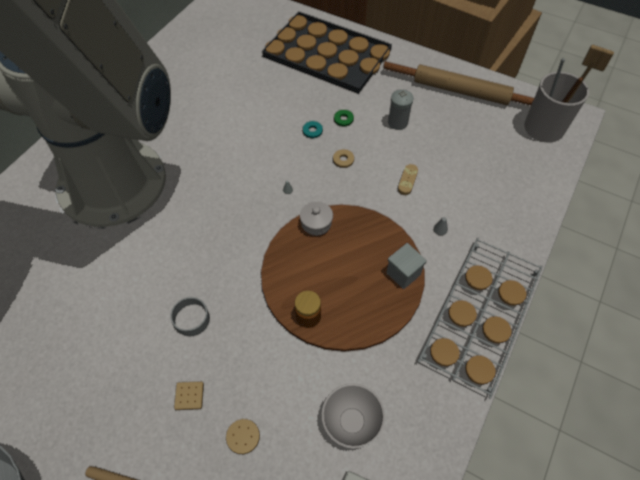

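Both views agree on what is what (top-view pixels):
- **Containers:** tin (304,152), jar (394,208), pot (296,256).
- **Finger:** (191,204), the only one of its shape.
- **Ring:** golden one (198,280); the look-alikes are green (140,311) and turquoise (175,334).
- **Round:** (507,208); the look-alikes are in the rack (~(317,78)) and in the trays (~(35,390) and (630,185)).
- **Square:** (505,267), the only one of its shape.
- **Shaker:** (102,245).

```bash
cat > h.py <<'E'
import numpy as np,cv2
from rig import r
P={n:r.camera_params(n) for n in("scene","top")}
def K(p): return np.array([[p["fx"],0,p["cx"]],[0,p["fy"],p["cy"]],[0,0,1.]])
def proj(n,X):
    p=P[n]; return cv2.projectPoints(np.asarray(X,float).reshape(-1,1,3),p["rvec"],p["tvec"],K(p),None)[0].reshape(-1,2)
def back(n,uv,z):
    p=P[n];R=cv2.Rodrigues(p["rvec"])[0];d=R.T@np.linalg.inv(K(p))@[uv[0],uv[1],1];c=-R.T@p["tvec"]
    return (c+d*(z-c[2])/d[2])
def prism(out,z0,z1):
    return np.vstack([np.c_[out,np.full(len(out),z)] for z in(z0,z1)])
a=np.linspace(0,2*np.pi,48,endpoint=False)
def circ(d): return d/2*np.c_[np.cos(a),np.sin(a)]
def sq(s): return s/2*np.array([[1,1],[-1,1],[-1,-1],[1,-1]])
def stad():
    c=16*np.c_[np.cos(a),np.sin(a)]; c[:,0]+=27*np.sign(np.cos(a)+1e-9); return c
OUT=dict(round=circ(60),ring=circ(52),square=sq(50),finger=stad())
H=dict(round=14,ring=12,square=14,finger=14)
def mask(im,name=None):
    h=cv2.cvtColor(im,cv2.COLOR_RGB2HSV)
    return cv2.inRange(h,(9,70,100),(30,255,255))
def biscuit(im,n,name,uv,zb=0,win=45):
    m=mask(im); w=np.zeros_like(m); u,v=map(int,uv); w[max(0,v-win):v+win,max(0,u-win):u+win]=255
    m=cv2.morphologyEx(m&w,cv2.MORPH_CLOSE,np.ones((3,3)))
    cs=cv2.findContours(m,cv2.RETR_EXTERNAL,cv2.CHAIN_APPROX_NONE)[0]
    c=max(cs,key=cv2.contourArea); M=cv2.moments(c); cen=np.array([M['m10'],M['m01']])/M['m00']
    xy=back(n,cen,zb+H[name]/2)[:2]
    for _ in range(5):
        hull=cv2.convexHull(proj(n,prism(OUT[name]+xy,zb,zb+H[name])).astype(np.float32)); q=cv2.moments(hull)
        pc=np.array([q['m10'],q['m01']])/q['m00']
        xy=xy+back(n,cen,zb+7)[:2]-back(n,pc,zb+7)[:2]
    pts=np.array([back(n,p,zb+H[name])[:2] for p in c.reshape(-1,2)],np.float32)
    rc=cv2.minAreaRect(pts); b=cv2.boxPoints(rc); e=[b[1]-b[0],b[2]-b[1]]; e=max(e,key=np.linalg.norm)
    return xy,np.degrees(np.arctan2(e[1],e[0])),rc[1],M['m00']/q['m00']
E
cat > m1.py <<'E'
from h import *
ims={n:cv2.imread(f"pics/{n}0.png")[:,:,::-1].copy() for n in P}
g=dict(finger=((191,204),(408,179)),ring=((198,280),(343,158)),round=((507,208),(243,436)),square=((505,267),(189,395)))
for k,(t,s) in g.items():
    for n,uv in(("top",t),("scene",s)):
        xy,an,sz,ra=biscuit(ims[n],n,k,uv,win=30); print(k,n,xy.round(1),round(an,1),np.round(sz,1),round(ra,2))
# board: fit ellipse contour by reddish-brown hue
for n,uv in(("top",(330,211)),("scene",(343,274))):
    h=cv2.cvtColor(ims[n],cv2.COLOR_RGB2HSV); m=cv2.inRange(h,(0,90,30),(20,255,200))
    w=np.zeros_like(m); cv2.circle(w,uv,95,255,-1); m&=w
    m=cv2.morphologyEx(m,cv2.MORPH_CLOSE,np.ones((3,3)))
    c=max(cv2.findContours(m,cv2.RETR_EXTERNAL,cv2.CHAIN_APPROX_NONE)[0],key=cv2.contourArea)
    c=cv2.convexHull(c); e=[cv2.fitEllipse(c)]; M=cv2.moments(c); cen=np.array([M['m10'],M['m01']])/M['m00']
    pts=np.array([back(n,p,18)[:2] for p in c.reshape(-1,2)],np.float32)
    print("board",n,back(n,cen,9).round(1),cv2.minEnclosingCircle(pts))
for k,t,s,z in(("pot lid",(296,256),(316,218),50),("jar",(394,207),(307,302),87),("tin",(304,150),(406,262),80)):
    print(k,back("top",t,z).round(1),back("scene",s,z).round(1))
for n,uv in(("top",(296,256)),("scene",(316,212))): print("knob",back(n,uv,80).round(1))
# crops
o=[cv2.resize(ims["top"][125:295,225:425],(800,680)[:2] if 0 else (800,680))]
cv2.imwrite("pics/crop_board.png",cv2.resize(ims["top"][125:275,230:430],(800,600),interpolation=cv2.INTER_CUBIC)[:,:,::-1])
def cr(n,u,v,s=30): return cv2.resize(ims[n][v-s:v+s,u-s:u+s],(200,200),interpolation=cv2.INTER_CUBIC)
cv2.imwrite("pics/crops.png",np.vstack([np.hstack([cr("top",*g[k][0]) for k in g]),np.hstack([cr("scene",*g[k][1]) for k in g])])[:,:,::-1])
E
python3 m1.py
```

```text
finger top [601.7 339. ] -80.9 [32.  85.4] 0.83
finger scene [598.6 339.6] -80.3 [30.4 82.5] 0.62
ring top [439.2 321.9] -44.8 [49.  50.3] 0.87
ring scene [437.9 322.8] 29.2 [47.7 46.4] 0.67
round top [ 585.  -331.8] -3.5 [55.1 56.6] 0.8
round scene [ 583.7 -329.4] -60.8 [56.5 57.2] 0.84
square top [ 458.3 -319.7] 31.0 [50. 48.] 0.79
square scene [ 457.4 -317.5] -57.8 [48.7 49.3] 0.79
board top [580.4  45.2   9. ] ((582.1382446289062, 44.78073501586914), 169.39303588867188)
board scene [589.5  34.1   9. ] ((584.6580810546875, 41.93366622924805), 169.4456787109375)
pot lid [479.5 116.   50. ] [482.6 112.7  50. ]
jar [569.9 -79.1  87. ] [573.5 -80.6  87. ]
tin [690.9  97.6  80. ] [697.2  90.6  80. ]
knob [475.4 115.3  80. ]
knob [485.5 108.1  80. ]
```

View pics/crop_board.png

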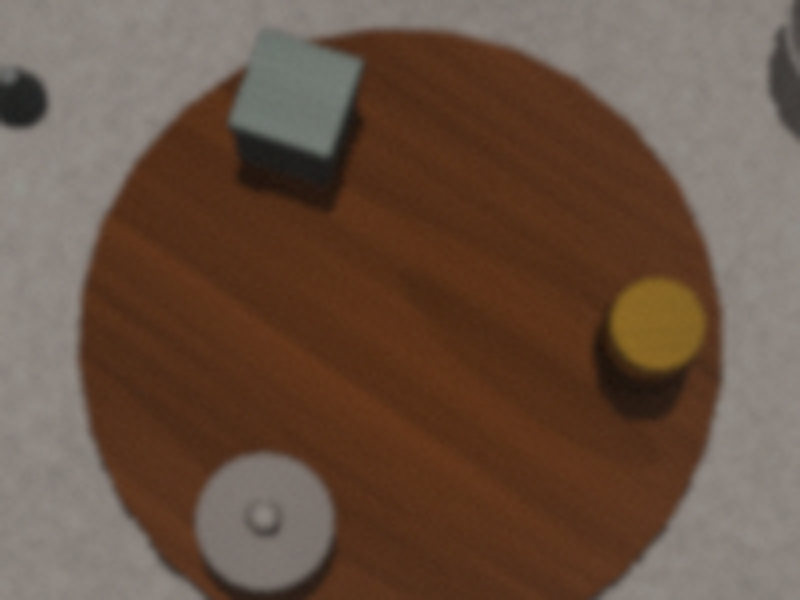

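View pics/crops.png

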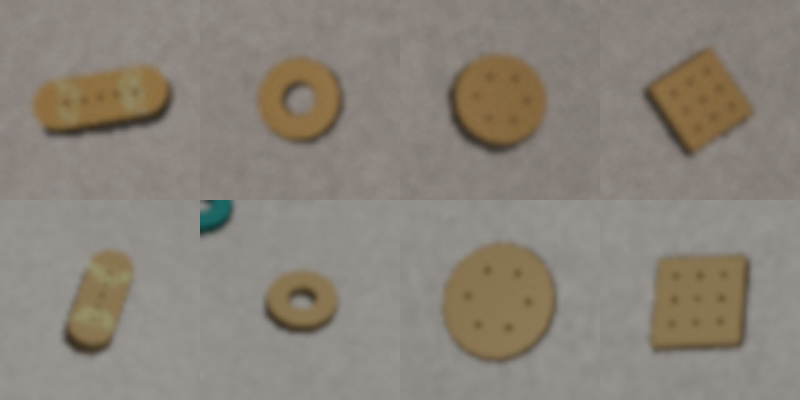

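The board crop shows the tin lid centred at top-view (304.4,148.4), the jar lid at (394,206.5) and the pot knob at (296,254.3). The biscuit crops confirm the choices: a finger, a holed golden ring, a round with six pricks and a square with nine. I'll check the containers in one crop of the scene view.

```bash
python3 - <<'E'
import cv2
im=cv2.imread("pics/scene0.png"); cv2.imwrite("pics/crop_sc.png",cv2.resize(im[195:345,255:455],(800,600),interpolation=cv2.INTER_CUBIC))
E
```

```text
(no output)
```

View pics/crop_sc.png

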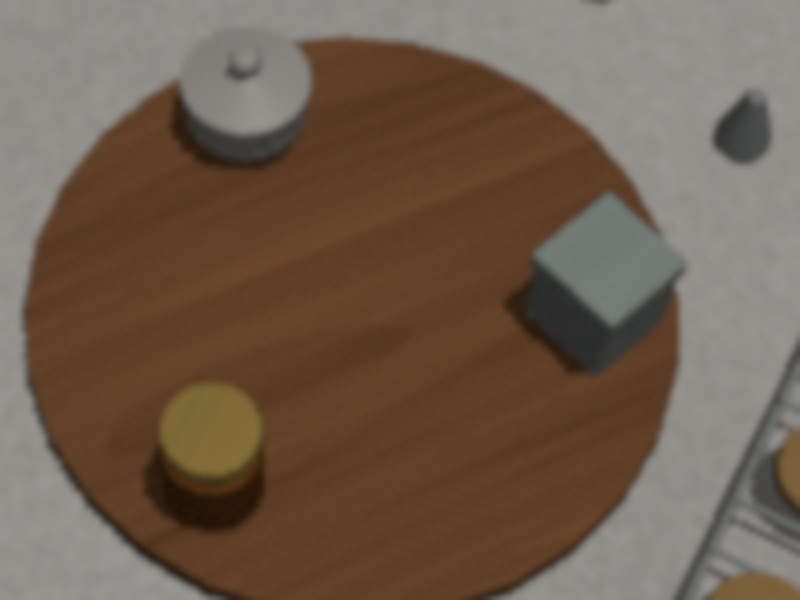

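The scene view shows the tin lid centre at (406.8,260), the jar lid at (307.4,302.4) and the pot knob at (315.4,209.1).

```bash
cat >> h.py <<'E'
OBS=dict(top=dict(tin=(304,148.05),jar=(393.6,206.1),pot=(295.6,253.9)),scene=dict(tin=(406.75,260),jar=(307.4,302.4),pot=(315.4,209.1)))
ZT=dict(tin=80,jar=87,pot=76)
def go(x,y,z,yawdeg=None):
    "shift (mm, tool axes of now) and turn about tool z (rad) to reach goal"
    s=r.sense(); from scipy.spatial.transform import Rotation as Ro
    R=Ro.from_euler('xyz',s["tcp_rot"]); d=R.inv().apply(np.array([x,y,z])-s["eef_pos"])
    yaw=s["tcp_rot"][2]
    if yawdeg is None: rz=0
    else:
        rz=-((np.radians(yawdeg)-yaw+np.pi/2)%np.pi-np.pi/2)
    print("at",s["eef_pos"].round(1),"yaw",np.degrees(yaw).round(1),"tilt",s["tcp_rot"][:2].round(4),"q6",s["qpos"][5].round(2),"t",round(s["clock"],2),"shift",d.round(1),"rz",round(rz,3))
E
python3 - <<'E'
from h import *
from scipy.optimize import least_squares
E={}
for k in ZT:
    E[k]=[back(n,OBS[n][k],ZT[k])[:2] for n in P]; print(k,np.round(E[k],1))
m={k:np.mean(v,0) for k,v in E.items()}
for a,b in(("tin","jar"),("jar","pot"),("pot","tin")): print(a,b,np.linalg.norm(m[a]-m[b]).round(1))
ks=["tin","jar","pot"]
def tri(p): return {k:p[:2]+125.3*np.array([np.cos(p[2]+i*t),np.sin(p[2]+i*t)]) for i,k in enumerate(ks) for t in[-2*np.pi/3]}
f=lambda p:np.concatenate([tri(p)[k]-m[k] for k in ks])
s=least_squares(f,[582,44,.4]); T=tri(s.x); print(s.x,s.fun.round(1),{k:v.round(1) for k,v in T.items()})
for a,b in(("pot","jar"),("jar","tin"),("tin","pot")):
    d=T[a]-T[b]; print(a,b,"mid",((T[a]+T[b])/2).round(1),"line deg",np.degrees(np.arctan2(d[1],d[0])).round(1))
p=proj("top",[[582,44,18]]),proj("scene",[[582,44,18]])
go(600.5,339.3,120,10)
E
```

```text
tin [[696.6  95.4]
 [695.   97.5]]
jar [[574.5 -80.9]
 [571.7 -78.4]]
pot [[479.4 116.3]
 [480.2 116.2]]
tin jar 214.6
jar pot 216.9
pot tin 216.9
[5.82905978e+02 4.43536525e+01 4.38642447e-01] [ 0.5  1.1 -0.8 -0.9  0.3 -0.2] {'tin': array([696.3,  97.6]), 'jar': array([572.3, -80.5]), 'pot': array([480.1, 116. ])}
pot jar mid [526.2  17.7] line deg 115.1
jar tin mid [634.3   8.5] line deg -124.9
tin pot mid [588.2 106.8] line deg -4.9
at [ 171.3 -600.7  255.6] yaw 15.9 tilt [-3.1404 -0.    ] q6 -0.0 t 0.1 shift [ 670.5 -786.1  136.6] rz 0.103
```

The triangle fits to about 1 mm, with sides of 215 to 217 mm. I'll start with the finger biscuit.

```bash
python3 -m jog '[[[0,0,0],[0.032,-0.0375,0.003],1],[[0,0,0],[0.032,-0.0375,0.003],1],[[0,0,0],[0.032,-0.0375,0.003],1],[[0,0,0],[0.032,-0.0375,0.003],1],[[0,0,0],[0.032,-0.0375,0.003],1],[[0,0,0],[0.032,-0.0375,0.003],1],[[0,0,0],[0.032,-0.0375,0.003],1],[[0,0,0],[0.032,-0.0375,0.003],1],[[0,0,0],[0.032,-0.0375,0.003],1],[[0,0,0],[0.032,-0.0375,0.003],1],[[0,0,0],[0.032,-0.0375,0.003],1],[[0,0,0],[0.032,-0.0375,0.003],1]]' 30
python3 -m jog '[[[0,0,0],[0.032,-0.0375,0.003],1],[[0,0,0],[0.032,-0.0375,0.003],1],[[0,0,0],[0.032,-0.0375,0.003],1],[[0,0,0],[0.032,-0.0375,0.003],1],[[0,0,0],[0.032,-0.0375,0.003],1],[[0,0,0],[0.032,-0.0375,0.003],1],[[0,0,0],[0.032,-0.0375,0.003],1],[[0,0,0],[0.032,-0.0375,0.003],1],[[0,0,0],[0.020,-0.0235,0.003],1],[[0,0,-0.1457],[0,0,0],1]]'
python3 -c "
from h import *
go(600.5,339.3,100,99.4)"
```

```text
clock: 1.3
eef_pos: [417.6, -61.0, 220.3]
tcp_rot: [3.141, -0.0, 0.278]
contact_force: [1.0, 0.6, 0.8]
opening: 1.002
grasp_force: 0.0
clock: 2.3
eef_pos: [594.8, 327.6, 192.1]
tcp_rot: [-3.141, -0.001, 0.426]
contact_force: [0.6, -0.7, -0.1]
opening: 1.001
grasp_force: 0.0
at [594.8 327.6 192.1] yaw 24.4 tilt [-3.1409e+00 -5.0000e-04] q6 1.64 t 2.3 shift [10.  -8.2 92.1] rz -1.308
```

```bash
python3 -m jog '[[[0,0,0],[0.010,-0.008,0.010],1],[[0,0,-0.1455],[0,0,0.010],1],[[0,0,-0.1455],[0,0,0.010],1],[[0,0,-0.1455],[0,0,0.010],1],[[0,0,-0.1455],[0,0,0.010],1],[[0,0,-0.1455],[0,0,0.010],1],[[0,0,-0.1455],[0,0,0.010],1],[[0,0,-0.1455],[0,0,0.010],1],[[0,0,-0.1455],[0,0,0.010],1],[[0,0,-0.1455],[0,0,0.005],1],[[0,0,0],[0,0,0],1]]'
python3 -c "
from h import *
go(600.5,339.3,30,99.4)"
```

```text
clock: 3.4
eef_pos: [599.1, 334.6, 96.6]
tcp_rot: [-3.139, 0.001, 1.731]
contact_force: [0.5, -0.7, -0.4]
opening: 0.998
grasp_force: 0.0
at [599.1 334.6  96.6] yaw 99.2 tilt [-3.1394e+00  7.0000e-04] q6 0.35 t 3.4 shift [ 4.4  2.2 66.6] rz -0.004
```

```bash
python3 -m jog '[[[0,0,0],[0.0045,0.002,0.020],1],[[0,0,0],[0,0,0.020],0.4],[[0,0,0],[0,0,0.020],0.2],[[0,0,0],[0,0,0],0.1],[[0,0,0],[0,0,0],0.1]]'
python3 -m jog '[[[0,0,0],[0,0,0.003],0.1],[[0,0,0],[0,0,0.003],0.1],[[0,0,0],[0,0,0],0.1]]'
python3 -m jog '[[[0,0,0],[0,0,0],-0.3],[[0,0,0],[0,0,0],-1],[[0,0,0],[0,0,0],-1],[[0,0,0],[0,0,0],-1],[[0,0,0],[0,0,0],-1]]' 25
```

```text
clock: 3.9
eef_pos: [600.8, 340.0, 37.7]
tcp_rot: [-3.141, 0.0, 1.73]
contact_force: [0.4, -0.1, 0.2]
opening: 0.552
grasp_force: 0.0
clock: 4.2
eef_pos: [601.2, 340.0, 32.6]
tcp_rot: [3.141, -0.0, 1.732]
contact_force: [-0.5, -0.0, -0.3]
opening: 0.551
grasp_force: 0.0
clock: 4.7
eef_pos: [601.4, 340.1, 32.8]
tcp_rot: [3.141, -0.0, 1.733]
contact_force: [-0.2, -0.7, 5.5]
opening: 0.365
grasp_force: 25.4
```

```bash
python3 -m jog '[[[0,0,0],[0,0,-0.010],-1],[[0,0,0],[0,0,-0.030],-1],[[0,0,0],[0,0,-0.040],-1],[[0,0,0],[0,0,-0.040],-1],[[0,0,0],[0,0,0],-1]]'
python3 -c "
from h import *
go(526.2,17.7,110,115.1)
n='top';im=r.grab_frame(n);cv2.imwrite('pics/lift1.png',im[:,:,::-1])"
```

```text
clock: 5.2
eef_pos: [604.0, 341.6, 159.0]
tcp_rot: [3.133, -0.003, 1.733]
contact_force: [0.8, -0.1, 0.4]
opening: 0.36
grasp_force: 24.9
at [604.  341.6 159. ] yaw 99.3 tilt [ 3.1327 -0.0033] q6 0.35 t 5.2 shift [-307.3 -129.5   46.8] rz -0.276
```

```bash
python3 -m jog '[[[0,0,0],[-0.044,-0.0185,0],-1],[[0,0,0],[-0.044,-0.0185,0],-1],[[0,0,0],[-0.044,-0.0185,0],-1],[[0,0,0],[-0.044,-0.0185,0],-1],[[0,0,0],[-0.044,-0.0185,0],-1],[[0,0,0],[-0.044,-0.0185,0],-1],[[0,0,0],[-0.043,-0.0185,0],-1],[[0,0,-0.138],[0,0,0.015],-1],[[0,0,-0.138],[0,0,0.015],-1],[[0,0,0],[0,0,0],-1],[[0,0,0],[0,0,0],-1]]'
python3 -c "
from h import *
go(526.2,17.7,52,115.1)"
```

```text
clock: 6.35
eef_pos: [522.2, 16.2, 121.7]
tcp_rot: [-3.14, -0.001, 2.005]
contact_force: [0.5, -0.4, 0.1]
opening: 0.361
grasp_force: 25.0
at [522.2  16.2 121.7] yaw 114.9 tilt [-3.1398e+00 -8.0000e-04] q6 -0.41 t 6.35 shift [-0.4  4.4 69.7] rz -0.004
```

```bash
python3 -m jog '[[[0,0,-0.004],[0,0.0045,0.015],-1],[[0,0,0],[0,0,0.020],-1],[[0,0,0],[0,0,0.020],-1],[[0,0,0],[0,0,0.010],-1],[[0,0,0],[0,0,0.002],-1],[[0,0,0],[0,0,0],-1],[[0,0,0],[0,0,0],-1]]'
python3 -c "
from h import *
go(526.2,17.7,51,115.1)"
```

```text
clock: 7.05
eef_pos: [527.5, 18.1, 55.9]
tcp_rot: [3.14, 0.0, 2.013]
contact_force: [0.3, 0.0, -0.1]
opening: 0.366
grasp_force: 25.0
at [527.5  18.1  55.9] yaw 115.3 tilt [3.1405e+00 5.0000e-04] q6 -0.41 t 7.05 shift [ 0.2 -1.4  4.9] rz 0.004
```

```bash
python3 -m jog '[[[0,0,0],[0,-0.001,0.002],-1],[[0,0,0],[0,0,0.001],-1],[[0,0,0],[0,0,0],-1]]'
python3 -m jog '[[[0,0,0],[0,0,0.001],-1],[[0,0,0],[0,0,0],-1],[[0,0,0],[0,0,0],-1]]'
python3 -m jog '[[[0,0,0],[0,0,0.001],-1],[[0,0,0],[0,0,0],-1],[[0,0,0],[0,0,0],-1]]'
```

```text
clock: 7.35
eef_pos: [526.1, 17.5, 52.5]
tcp_rot: [3.141, 0.0, 2.013]
contact_force: [0.1, 0.3, 0.1]
opening: 0.367
grasp_force: 25.0
clock: 7.65
eef_pos: [526.0, 17.6, 51.3]
tcp_rot: [3.142, -0.0, 2.013]
contact_force: [1.3, 0.0, 0.6]
opening: 0.363
grasp_force: 25.0
clock: 7.95
eef_pos: [526.1, 17.6, 50.8]
tcp_rot: [3.141, 0.0, 2.013]
contact_force: [-2.6, 0.0, 6.6]
opening: 0.363
grasp_force: 25.7
```

```bash
python3 -m jog '[[[0,0,0],[0,0,0],-0.15],[[0,0,0],[0,0,0],0],[[0,0,0],[0,0,0],0.2],[[0,0,0],[0,0,-0.010],0.3],[[0,0,0],[0,0,-0.030],0.3],[[0,0,0],[0,0,-0.040],0.3],[[0,0,0],[0,0,-0.040],0.5],[[0,0,0],[0,0,0],1]]'
python3 -c "
from h import *
go(457.8,-318.6,100,31.5)"
```

```text
clock: 8.75
eef_pos: [529.2, 17.7, 175.9]
tcp_rot: [3.133, 0.004, 2.013]
contact_force: [0.2, 0.0, 0.7]
opening: 0.898
grasp_force: 0.0
at [529.2  17.7 175.9] yaw 115.3 tilt [3.1334 0.0036] q6 -0.41 t 8.75 shift [-273.1 -209.    75.2] rz 1.463
```

```bash
python3 -m jog '[[[0,0,0],[-0.039,-0.030,0],1],[[0,0,0],[-0.039,-0.030,0],1],[[0,0,0],[-0.039,-0.030,0],1],[[0,0,0],[-0.039,-0.030,0],1],[[0,0,0],[-0.039,-0.030,0],1],[[0,0,0],[-0.039,-0.030,0],1],[[0,0,0],[-0.039,-0.029,0],1],[[0,0,0.146],[0,0,0.007],1],[[0,0,0.146],[0,0,0.007],1],[[0,0,0.146],[0,0,0.007],1],[[0,0,0.146],[0,0,0.007],1],[[0,0,0.146],[0,0,0.007],1]]'
python3 -m jog '[[[0,0,0.146],[0,0,0.007],1],[[0,0,0.146],[0,0,0.007],1],[[0,0,0.146],[0,0,0.007],1],[[0,0,0.146],[0,0,0.007],1],[[0,0,0.146],[0,0,0.007],1],[[0,0,0],[0,0,0],1]]'
python3 - <<'E'
from h import *
for n in P:
    im=r.grab_frame(n);cv2.imwrite(f'pics/{n}1.png',im[:,:,::-1])
    u=proj(n,[[526.2,17.7,32]])[0].astype(int)
    m=mask(im); 
    try: print(n,u,biscuit(im,n,"finger",u,18,28))
    except Exception as e: print(e)
im=cv2.imread('pics/top1.png');a=im[125:295,230:430];b=cv2.imread('pics/scene1.png')[190:360,255:455]
cv2.imwrite('pics/chk1.png',cv2.resize(np.hstack([a,b]),(800,340),interpolation=cv2.INTER_CUBIC))
go(457.8,-318.6,33,31.5)
E
```

```text
clock: 9.95
eef_pos: [453.6, -318.5, 134.8]
tcp_rot: [-3.141, -0.0, 1.277]
contact_force: [-0.3, -0.0, 0.4]
opening: 0.997
grasp_force: 0.0
clock: 10.55
eef_pos: [453.2, -318.1, 99.3]
tcp_rot: [-3.14, 0.001, 0.551]
contact_force: [-1.3, -0.4, 0.0]
opening: 1.0
grasp_force: 0.0
scene [311 265] (array([528.16453455,  16.90050749]), np.float32(-60.772266), (113.2214584350586, 119.15711212158203), 2.7883944674515218)
top [343 234] (array([531.09021395,  18.80169831]), np.float32(63.267574), (145.8341522216797, 80.12274932861328), 2.019431157133318)
at [ 453.7 -318.5  100.2] yaw 31.9 tilt [-3.141e+00  2.000e-04] q6 0.4 t 10.65 shift [ 3.4  2.3 67.2] rz 0.007
```

View pics/chk1.png

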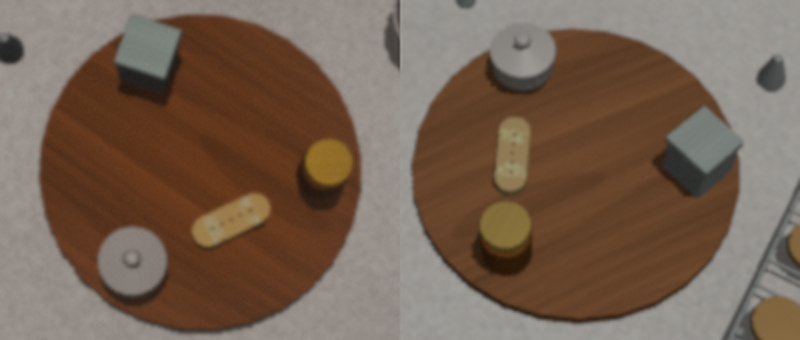

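The finger biscuit lies between pot and jar on their joining line, near top (345,234.5). I'll refine that with a brighter mask and grip the square.

```bash
sed -i 's/(9,70,100),(30,255,255)/(9,70,T) if (T:=100 if name is None else name) else 0,(30,255,255)/; s/def biscuit(im,n,name,uv,zb=0,win=45):/def biscuit(im,n,name,uv,zb=0,win=45,T=None):/; s/m=mask(im); w=/m=mask(im,T); w=/' h.py
python3 - <<'E'
from h import *
for n in P:
    im=cv2.imread(f'pics/{n}1.png')[:,:,::-1].copy()
    u=proj(n,[[526.2,17.7,32]])[0].astype(int)
    for T in(125,140,150): print(n,T,biscuit(im,n,"finger",u,18,24,T))
E
python3 -m jog '[[[0,0,0.007],[0.0035,0.0025,0.020],1],[[0,0,0],[0,0,0.020],0.8],[[0,0,0],[0,0,0.020],0.6],[[0,0,0],[0,0,0.007],0.6],[[0,0,0],[0,0,0],0.6],[[0,0,0],[0,0,0],0.6]]'
python3 -m jog '[[[0,0,0],[0,0,0],0.3],[[0,0,0],[0,0,0],0],[[0,0,0],[0,0,0],-1],[[0,0,0],[0,0,0],-1],[[0,0,0],[0,0,0],-1]]' 25
```

```text
scene 125 (array([523.58434104,  17.88537418]), np.float32(-64.73714), (31.015018463134766, 82.47700500488281), 0.7174768672503418)
scene 140 (array([523.61405598,  17.7100856 ]), np.float32(-63.360596), (27.472965240478516, 77.59858703613281), 0.5934064238443806)
scene 150 (array([535.63407501,   3.46890266]), np.float32(-12.636397), (8.473174095153809, 15.291532516479492), 0.016709358851404867)
top 125 (array([527.43362813,  14.83640597]), np.float32(-63.913635), (31.59771156311035, 84.50513458251953), 0.8755564102279192)
top 140 (array([527.37662403,  14.60172927]), np.float32(-63.910065), (28.80472183227539, 81.71560668945312), 0.7852306444340205)
top 150 (array([527.0180502 ,  14.87664194]), np.float32(-63.906445), (26.92428207397461, 79.79978942871094), 0.7031678461488796)
clock: 11.25
eef_pos: [458.6, -319.2, 34.0]
tcp_rot: [3.141, -0.0, 0.547]
contact_force: [-0.0, 1.1, 0.7]
opening: 0.799
grasp_force: 0.0
clock: 11.75
eef_pos: [458.8, -319.3, 34.6]
tcp_rot: [3.14, -0.001, 0.546]
contact_force: [-1.2, 0.6, 6.3]
opening: 0.573
grasp_force: 24.7
```

```bash
python3 -m jog '[[[0,0,0],[0,0,-0.010],-1],[[0,0,0],[0,0,-0.030],-1],[[0,0,0],[0,0,-0.040],-1],[[0,0,0],[0,0,-0.040],-1],[[0,0,0],[0,0,-0.005],-1],[[0,0,0],[0,0,0],-1]]'
python3 -c "
from h import *
go(634.3,8.5,53,55.1)"
```

```text
clock: 12.35
eef_pos: [459.1, -319.5, 160.5]
tcp_rot: [3.138, -0.002, 0.546]
contact_force: [0.1, -0.5, -0.7]
opening: 0.563
grasp_force: 26.0
at [ 459.1 -319.5  160.5] yaw 31.3 tilt [ 3.1379e+00 -1.6000e-03] q6 0.41 t 12.35 shift [ 319.9 -189.7  107.3] rz -0.416
```

```bash
python3 -m jog '[[[0,0,0],[0.040,-0.0237,0],-1],[[0,0,0],[0.040,-0.0237,0],-1],[[0,0,0],[0.040,-0.0237,0],-1],[[0,0,0],[0.040,-0.0237,0],-1],[[0,0,0],[0.040,-0.0237,0],-1],[[0,0,0],[0.040,-0.0237,0],-1],[[0,0,0],[0.040,-0.0237,0],-1],[[0,0,0],[0.040,-0.0237,0],-1],[[0,0,-0.1387],[0,0,0.010],-1],[[0,0,-0.1387],[0,0,0.010],-1],[[0,0,-0.1387],[0,0,0.010],-1],[[0,0,0],[0,0,0],-1]]'
python3 -m jog '[[[0,0,0],[0,0,0],-1]]'
python3 -c "
from h import *
go(634.3,8.5,58,55.1)"
```

```text
clock: 13.55
eef_pos: [631.2, 9.5, 125.4]
tcp_rot: [-3.137, 0.003, 0.965]
contact_force: [0.4, 0.0, -0.2]
opening: 0.563
grasp_force: 26.0
clock: 13.65
eef_pos: [632.5, 9.2, 127.3]
tcp_rot: [-3.14, 0.001, 0.958]
contact_force: [0.5, -0.1, -0.4]
opening: 0.561
grasp_force: 26.0
at [632.5   9.2 127.3] yaw 54.9 tilt [-3.1399e+00  1.3000e-03] q6 0.63 t 13.65 shift [ 0.5  2.  69.3] rz -0.004
```

```bash
python3 -m jog '[[[0,0,-0.004],[0,0.001,0.015],-1],[[0,0,0],[0,0,0.020],-1],[[0,0,0],[0,0,0.020],-1],[[0,0,0],[0,0,0.010],-1],[[0,0,0],[0,0,0.004],-1],[[0,0,0],[0,0,0],-1],[[0,0,0],[0,0,0],-1]]'
python3 -c "
from h import *
go(634.3,8.5,53,55.1)"
```

```text
clock: 14.35
eef_pos: [634.6, 8.7, 60.0]
tcp_rot: [3.141, -0.001, 0.966]
contact_force: [0.2, -0.9, -0.1]
opening: 0.564
grasp_force: 26.0
at [634.6   8.7  60. ] yaw 55.3 tilt [ 3.1407e+00 -6.0000e-04] q6 0.62 t 14.35 shift [-0.4 -0.1  7. ] rz 0.004
```

```bash
python3 -m jog '[[[0,0,0],[0,0,0.003],-1],[[0,0,0],[0,0,0.002],-1],[[0,0,0],[0,0,0],-1]]'
python3 -m jog '[[[0,0,0],[0,0,0.001],-1],[[0,0,0],[0,0,0],-1],[[0,0,0],[0,0,0],-1]]'
python3 -m jog '[[[0,0,0],[0,0,0.001],-1],[[0,0,0],[0,0,0],-1],[[0,0,0],[0,0,0],-1]]'
```

```text
clock: 14.65
eef_pos: [634.0, 8.8, 54.3]
tcp_rot: [3.142, -0.0, 0.966]
contact_force: [-0.3, -0.7, -0.4]
opening: 0.562
grasp_force: 26.0
clock: 14.95
eef_pos: [634.1, 8.7, 53.3]
tcp_rot: [-3.142, -0.0, 0.966]
contact_force: [0.5, 0.3, -0.2]
opening: 0.564
grasp_force: 26.0
clock: 15.25
eef_pos: [634.2, 8.7, 52.6]
tcp_rot: [3.141, -0.0, 0.966]
contact_force: [-1.7, 0.3, 5.1]
opening: 0.566
grasp_force: 26.8
```

```bash
python3 -m jog '[[[0,0,0],[0,0,0],0.2],[[0,0,0],[0,0,0],0.35],[[0,0,0],[0,0,0],0.5],[[0,0,0],[0,0,-0.010],0.5],[[0,0,0],[0,0,-0.030],0.5],[[0,0,0],[0,0,-0.040],0.5],[[0,0,0],[0,0,-0.040],1],[[0,0,0],[0,0,0],1]]'
python3 -c "
from h import *
go(584.4,-330.6,100)"
```

```text
clock: 16.05
eef_pos: [637.5, 8.8, 179.0]
tcp_rot: [3.134, -0.006, 0.966]
contact_force: [1.4, -0.2, 0.8]
opening: 0.996
grasp_force: 0.0
at [637.5   8.8 179. ] yaw 55.4 tilt [ 3.1336 -0.0057] q6 0.62 t 16.05 shift [-309.9  148.6   78.4] rz 0
```

```bash
python3 -m jog '[[[0,0,0],[-0.0443,0.0212,0],1],[[0,0,0],[-0.0443,0.0212,0],1],[[0,0,0],[-0.0443,0.0212,0],1],[[0,0,0],[-0.0443,0.0212,0],1],[[0,0,0],[-0.0443,0.0212,0.010],1],[[0,0,0],[-0.0443,0.0212,0.020],1],[[0,0,0],[-0.0443,0.0212,0.020],1],[[0,0,0],[0,0,0.020],1],[[0,0,0],[0,0,0],1],[[0,0,0],[0,0,0],1]]'
python3 - <<'E'
from h import *
for n in P:
    im=r.grab_frame(n);cv2.imwrite(f'pics/{n}2.png',im[:,:,::-1])
    u=proj(n,[[634.3,8.5,32]])[0].astype(int)
    try: print(n,biscuit(im,n,"square",u,18,24,125))
    except Exception as e: print(e)
im=cv2.imread('pics/top2.png');a=im[125:295,230:430];b=cv2.imread('pics/scene2.png')[190:360,255:455]
cv2.imwrite('pics/chk2.png',cv2.resize(np.hstack([a,b]),(800,340),interpolation=cv2.INTER_CUBIC))
go(584.4,-330.6,34)
E
```

```text
clock: 17.05
eef_pos: [580.5, -324.6, 104.5]
tcp_rot: [-3.14, -0.0, 0.966]
contact_force: [-0.5, 0.2, 0.2]
opening: 0.998
grasp_force: 0.0
scene (array([633.55191206,  10.48492663]), np.float32(-34.67456), (46.58888626098633, 46.63479995727539), 0.6865518163530411)
top (array([635.96404361,   7.99522166]), np.float32(54.85143), (46.843994140625, 46.388641357421875), 0.7446660615485456)
at [ 581.6 -324.4  105.8] yaw 55.4 tilt [ 3.1404e+00 -3.0000e-04] q6 0.09 t 17.15 shift [-3.5  5.8 71.8] rz 0
```

View pics/chk2.png

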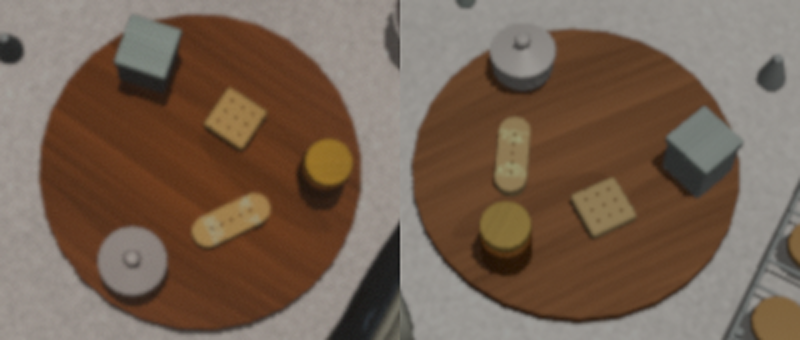

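The square measures (634.8,9.2) against a goal of (634.3,8.5), flat between jar and tin (top ≈ (347.5,184)). The containers haven't moved. Next is the round one.

```bash
python3 -m jog '[[[0,0,0],[-0.0035,0.006,0.020],1],[[0,0,0],[0,0,0.020],1],[[0,0,0],[0,0,0.020],1],[[0,0,0],[0,0,0.011],0.8],[[0,0,0],[0,0,0],0.7],[[0,0,0],[0,0,0],0.7]]'
python3 -m jog '[[[0,0,0],[0,0,0],0.5],[[0,0,0],[0,0,0],0.3],[[0,0,0],[0,0,0],-1],[[0,0,0],[0,0,0],-1],[[0,0,0],[0,0,0],-1]]' 25
```

```text
clock: 17.75
eef_pos: [584.4, -331.2, 34.6]
tcp_rot: [3.141, -0.0, 0.967]
contact_force: [-0.6, -0.7, -0.1]
opening: 0.852
grasp_force: 0.0
clock: 18.25
eef_pos: [586.6, -333.1, 39.3]
tcp_rot: [3.135, -0.001, 0.966]
contact_force: [-3.3, 2.0, 32.7]
opening: 0.142
grasp_force: 15.5
```

```bash
python3 -m jog '[[[0,0,0],[0,0,-0.010],-1],[[0,0,0],[0,0,-0.030],-1],[[0,0,0],[0,0,-0.040],-1],[[0,0,0],[0,0,-0.040],-1],[[0,0,0],[0,0,-0.005],-1],[[0,0,0],[0,0,0],-1]]'
python3 -c "
from h import *
go(588.2,106.8,53,10)"
```

```text
clock: 18.85
eef_pos: [584.6, -331.9, 160.7]
tcp_rot: [3.138, -0.0, 0.966]
contact_force: [0.0, -0.3, -0.1]
opening: -0.006
grasp_force: 0.0
at [ 584.6 -331.9  160.7] yaw 55.3 tilt [ 3.1379e+00 -3.0000e-04] q6 0.09 t 18.85 shift [ 363.  -246.8  106.9] rz 0.792
```

The round slipped out because the pads stand farther back at this width. I'll look where it lies and then grip lower.

```bash
python3 -m jog '[[[0,0,0],[0,-0.045,0],1],[[0,0,0],[0,-0.045,0],1],[[0,0,0],[0,-0.030,0],1],[[0,0,0],[0,0,0],1]]'
python3 - <<'E'
from h import *
for n in P:
    im=r.grab_frame(n);cv2.imwrite(f'pics/{n}3.png',im[:,:,::-1])
    u=proj(n,[[584.4,-330.6,14]])[0].astype(int)
    try: print(n,u,biscuit(im,n,"round",u,0,30,None if n=="top" else None))
    except Exception as e: print(e)
a=cv2.imread('pics/top3.png')[140:310,420:600];b=cv2.imread('pics/scene3.png')[340:480,150:330]
cv2.imwrite('pics/chk3.png',np.hstack([cv2.resize(a,(400,378)),cv2.resize(b,(400,378))]))
E
```

```text
clock: 19.25
eef_pos: [480.3, -260.3, 156.6]
tcp_rot: [-3.135, 0.001, 0.966]
contact_force: [-0.1, -0.7, 0.5]
opening: 0.681
grasp_force: 0.0
scene [241 435] (array([ 583.90958959, -329.62539688]), np.float32(-57.19561), (55.88315200805664, 57.685760498046875), 0.8341625692752499)
top [507 206] (array([ 588.32312236, -329.46286296]), np.float32(-47.916706), (48.59307098388672, 56.05549621582031), 0.6962278136947316)
```

View pics/chk3.png

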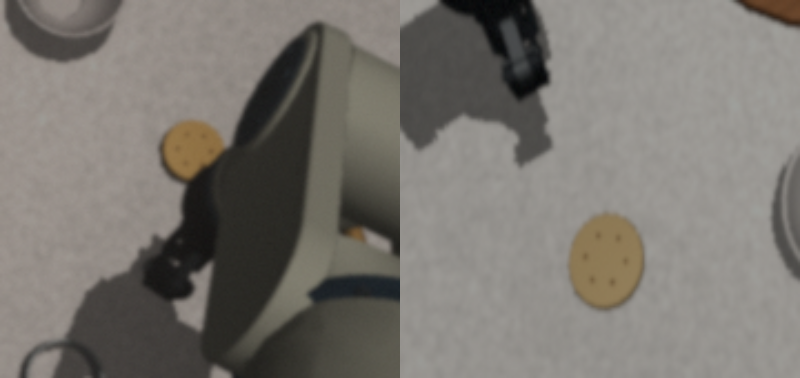

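The round lies whole and unmoved (scene ≈ (241,436)). I'm going back to grip 9 mm lower.

```bash
python3 -m jog '[[[0,0,0],[0,0.045,0],1],[[0,0,0],[0,0.045,0.020],1],[[0,0,0],[0,0.030,0.020],1],[[0,0,0],[0,0,0.020],1],[[0,0,0],[0,0,0],1],[[0,0,0],[0,0,0],1]]'
python3 -c "
from h import *
go(584.4,-330.6,26)"
```

```text
clock: 19.95
eef_pos: [583.5, -331.4, 97.6]
tcp_rot: [-3.14, 0.0, 0.966]
contact_force: [-0.3, -0.1, -0.4]
opening: 1.002
grasp_force: 0.0
at [ 583.5 -331.4   97.6] yaw 55.3 tilt [-3.1397e+00  1.0000e-04] q6 0.09 t 19.95 shift [ 1.2  0.4 71.6] rz 0
```

```bash
python3 -m jog '[[[0,0,0],[0.0005,0.0005,0.020],1],[[0,0,0],[0,0,0.020],1],[[0,0,0],[0,0,0.018],0.8],[[0,0,0],[0,0,0.010],0.7],[[0,0,0],[0,0,0.003],0.7],[[0,0,0],[0,0,0],0.7],[[0,0,0],[0,0,0],0.7]]'
python3 -m jog '[[[0,0,0],[0,0,0],0.5],[[0,0,0],[0,0,0],0.3],[[0,0,0],[0,0,0],0.2],[[0,0,0],[0,0,0],0.1]]' 25
python3 -m jog '[[[0,0,0],[0,0,0],-0.2],[[0,0,0],[0,0,0],-0.2]]'
```

```text
clock: 20.65
eef_pos: [584.9, -331.5, 28.4]
tcp_rot: [3.14, -0.0, 0.966]
contact_force: [0.6, 0.1, -0.3]
opening: 0.848
grasp_force: 0.0
clock: 21.05
eef_pos: [584.8, -331.5, 28.8]
tcp_rot: [3.14, -0.0, 0.966]
contact_force: [-1.6, 0.3, 5.1]
opening: 0.68
grasp_force: 25.6
clock: 21.25
eef_pos: [584.8, -331.5, 28.8]
tcp_rot: [3.14, -0.0, 0.966]
contact_force: [-1.3, 1.5, 5.8]
opening: 0.685
grasp_force: 25.6
```

```bash
python3 -m jog '[[[0,0,0],[0,0,-0.010],-0.2],[[0,0,0],[0,0,-0.030],-0.2],[[0,0,0],[0,0,-0.040],-0.2],[[0,0,0],[0,0,-0.040],-0.2],[[0,0,0],[0,0,-0.005],-0.2],[[0,0,0],[0,0,0],-0.2]]'
python3 -c "
from h import *
go(588.2,106.8,47,10)"
```

```text
clock: 21.85
eef_pos: [585.3, -331.8, 155.0]
tcp_rot: [3.138, -0.0, 0.966]
contact_force: [-0.0, 0.1, -0.6]
opening: 0.681
grasp_force: 27.1
at [ 585.3 -331.8  155. ] yaw 55.4 tilt [ 3.1377e+00 -3.0000e-04] q6 0.09 t 21.85 shift [ 362.4 -247.4  107.2] rz 0.792
```

```bash
python3 -m jog '[[[0,0,0],[0.0403,-0.0275,0],-0.2],[[0,0,0],[0.0403,-0.0275,0],-0.2],[[0,0,0],[0.0403,-0.0275,0],-0.2],[[0,0,0],[0.0403,-0.0275,0],-0.2],[[0,0,0],[0.0403,-0.0275,0],-0.2],[[0,0,0],[0.0403,-0.0275,0],-0.2],[[0,0,0],[0.0403,-0.0275,0],-0.2],[[0,0,0],[0.0403,-0.0275,0],-0.2],[[0,0,0],[0.0403,-0.0275,0],-0.2],[[0,0,0.132],[0,0,0.005],-0.2],[[0,0,0.132],[0,0,0.005],-0.2],[[0,0,0.132],[0,0,0.005],-0.2]]'
python3 -m jog '[[[0,0,0.132],[0,0,0.005],-0.2],[[0,0,0.132],[0,0,0.005],-0.2],[[0,0,0.132],[0,0,0.005],-0.2],[[0,0,0],[0,0,0],-0.2],[[0,0,0],[0,0,0],-0.2]]'
python3 -c "
from h import *
go(588.2,106.8,53,10)"
```

```text
clock: 23.05
eef_pos: [585.7, 108.4, 135.8]
tcp_rot: [-3.141, 0.003, 0.566]
contact_force: [-0.1, -0.2, 0.0]
opening: 0.683
grasp_force: 27.1
clock: 23.55
eef_pos: [586.3, 107.7, 121.6]
tcp_rot: [3.142, 0.002, 0.178]
contact_force: [0.6, -0.1, -0.0]
opening: 0.676
grasp_force: 27.1
at [586.3 107.7 121.6] yaw 10.2 tilt [3.1416e+00 1.9000e-03] q6 1.57 t 23.55 shift [ 1.9  1.2 68.6] rz 0.003
```

```bash
python3 -m jog '[[[0,0,0],[0.0005,0.001,0.015],-0.2],[[0,0,0],[0,0,0.020],-0.2],[[0,0,0],[0,0,0.020],-0.2],[[0,0,0],[0,0,0.008],-0.2],[[0,0,0],[0,0,0.003],-0.2],[[0,0,0],[0,0,0],-0.2],[[0,0,0],[0,0,0],-0.2]]'
python3 -c "
from h import *
go(588.2,106.8,47,10)"
```

```text
clock: 24.25
eef_pos: [588.2, 107.0, 57.2]
tcp_rot: [-3.142, -0.001, 0.174]
contact_force: [0.0, 0.2, -0.5]
opening: 0.682
grasp_force: 27.1
at [588.2 107.   57.2] yaw 10.0 tilt [-3.1416e+00 -1.1000e-03] q6 1.57 t 24.25 shift [-0.   0.2 10.2] rz -0.0
```

```bash
python3 -m jog '[[[0,0,0],[0,0,0.004],-0.2],[[0,0,0],[0,0,0.003],-0.2],[[0,0,0],[0,0,0.001],-0.2],[[0,0,0],[0,0,0],-0.2]]'
python3 -m jog '[[[0,0,0],[0,0,0.001],-0.2],[[0,0,0],[0,0,0],-0.2],[[0,0,0],[0,0,0],-0.2]]'
python3 -m jog '[[[0,0,0],[0,0,0.001],-0.2],[[0,0,0],[0,0,0],-0.2],[[0,0,0],[0,0,0],-0.2]]'
```

```text
clock: 24.65
eef_pos: [587.5, 106.9, 48.5]
tcp_rot: [-3.142, 0.0, 0.174]
contact_force: [-0.9, -1.2, -0.5]
opening: 0.685
grasp_force: 27.1
clock: 24.95
eef_pos: [587.7, 106.9, 47.6]
tcp_rot: [3.142, -0.0, 0.174]
contact_force: [0.4, -0.6, -0.9]
opening: 0.684
grasp_force: 27.1
clock: 25.25
eef_pos: [587.8, 107.0, 46.8]
tcp_rot: [-3.142, -0.0, 0.174]
contact_force: [-1.0, 0.4, 3.7]
opening: 0.685
grasp_force: 27.4
```

```bash
python3 -m jog '[[[0,0,0],[0,0,0],0.45],[[0,0,0],[0,0,0],0.55],[[0,0,0],[0,0,0],0.65],[[0,0,0],[0,0,-0.010],0.65],[[0,0,0],[0,0,-0.030],0.65],[[0,0,0],[0,0,-0.040],0.65],[[0,0,0],[0,0,-0.040],1],[[0,0,0],[0,0,0],1]]'
python3 -c "
from h import *
go(438.5,322.3,100)"
```

```text
clock: 26.05
eef_pos: [591.0, 107.5, 172.9]
tcp_rot: [-3.142, -0.01, 0.174]
contact_force: [1.4, -0.1, 0.4]
opening: 1.001
grasp_force: 0.0
at [591.  107.5 172.9] yaw 10.0 tilt [-3.1415 -0.0095] q6 1.57 t 26.05 shift [-113.7 -237.9   71.8] rz 0
```

```bash
python3 -m jog '[[[0,0,0],[-0.0188,-0.0397,0],1],[[0,0,0],[-0.0188,-0.0397,0],1],[[0,0,0],[-0.0188,-0.0397,0],1],[[0,0,0],[-0.0188,-0.0397,0],1],[[0,0,0],[-0.0188,-0.0397,0.010],1],[[0,0,0],[-0.0188,-0.0397,0.020],1],[[0,0,0],[0,0,0.020],1],[[0,0,0],[0,0,0.020],1],[[0,0,0],[0,0,0],1],[[0,0,0],[0,0,0],1]]'
python3 - <<'E'
from h import *
for n in P:
    im=r.grab_frame(n);cv2.imwrite(f'pics/{n}4.png',im[:,:,::-1])
    for k,xy in(("round",(588.2,106.8)),("square",(634.3,8.5)),("finger",(526.2,17.7))):
        u=proj(n,[[*xy,32]])[0].astype(int)
        try: print(n,k,biscuit(im,n,k,u,18,24,125))
        except Exception as e: print(e)
a=cv2.imread('pics/top4.png')[125:295,230:430];b=cv2.imread('pics/scene4.png')[190:360,255:455]
cv2.imwrite('pics/chk4.png',cv2.resize(np.hstack([a,b]),(800,340),interpolation=cv2.INTER_CUBIC))
go(438.5,322.3,28)
E
```

```text
clock: 27.05
eef_pos: [435.2, 321.8, 96.8]
tcp_rot: [3.141, 0.001, 0.174]
contact_force: [-0.5, -0.1, 0.0]
opening: 1.002
grasp_force: 0.0
scene round (array([588.43516361, 109.17119148]), np.float32(29.22481), (54.619136810302734, 53.80311584472656), 0.6965775339629415)
scene square (array([633.57853865,  10.44413607]), np.float32(-35.1751), (46.05099868774414, 46.1280517578125), 0.666921858676155)
scene finger (array([523.82952148,  17.69258101]), np.float32(-64.75953), (29.84903335571289, 82.48004150390625), 0.6878164645532827)
top round (array([591.09975339, 106.05773634]), np.float32(89.38059), (56.007896423339844, 53.0717658996582), 0.7942117765187586)
top square (array([635.87588622,   7.96197255]), np.float32(54.851482), (46.50883865356445, 46.388641357421875), 0.7388400208399591)
top finger (array([527.58126396,  14.71660753]), np.float32(-63.913635), (31.59771156311035, 84.50513458251953), 0.8821246899054973)
at [436.  322.1  97.6] yaw 9.9 tilt [-3.1409e+00 -1.3000e-03] q6 2.03 t 27.15 shift [ 2.4  0.3 69.6] rz 0
```

View pics/chk4.png

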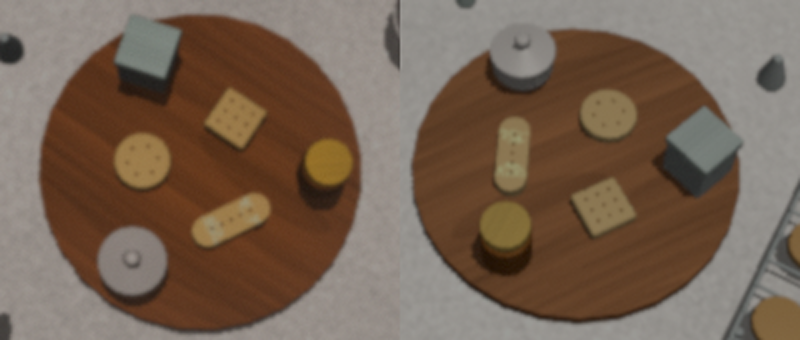

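The round measures within about 1.7 mm of its goal (top ≈ (301,205)), and the containers are still in place. Now the ring.

```bash
python3 -m jog '[[[0,0,0],[0.0015,0.0,0.020],1],[[0,0,0],[0,0,0.020],0.8],[[0,0,0],[0,0,0.018],0.6],[[0,0,0],[0,0,0.010],0.55],[[0,0,0],[0,0,0.002],0.55],[[0,0,0],[0,0,0],0.55],[[0,0,0],[0,0,0],0.55]]'
python3 -m jog '[[[0,0,0],[0,0,0],0.4],[[0,0,0],[0,0,0],0.2],[[0,0,0],[0,0,0],0.1],[[0,0,0],[0,0,0],-0.2],[[0,0,0],[0,0,0],-0.2]]' 22
```

```text
clock: 27.85
eef_pos: [437.4, 322.6, 27.5]
tcp_rot: [-3.141, -0.001, 0.174]
contact_force: [0.9, -0.6, -0.2]
opening: 0.775
grasp_force: 0.0
clock: 28.35
eef_pos: [437.2, 322.5, 27.6]
tcp_rot: [-3.141, -0.001, 0.174]
contact_force: [-1.5, -0.9, 8.8]
opening: 0.592
grasp_force: 21.3
```

```bash
python3 -m jog '[[[0,0,0],[0,0,-0.010],-0.2],[[0,0,0],[0,0,-0.030],-0.2],[[0,0,0],[0,0,-0.040],-0.2],[[0,0,0],[0,0,-0.040],-0.2],[[0,0,0],[0,0,-0.010],-0.2],[[0,0,0],[0,0,0],-0.2]]'
python3 -c "
from h import *
go(587.3,107,60)"
```

```text
clock: 28.95
eef_pos: [437.7, 323.0, 158.9]
tcp_rot: [-3.14, -0.004, 0.174]
contact_force: [0.2, -0.2, -1.0]
opening: 0.589
grasp_force: 23.1
at [437.7 323.  158.9] yaw 10.0 tilt [-3.1397 -0.0038] q6 2.03 t 28.95 shift [109.5 238.8  98.9] rz 0
```

```bash
python3 -m jog '[[[0,0,0],[0.0182,0.0398,0],-0.2],[[0,0,0],[0.0182,0.0398,0],-0.2],[[0,0,0],[0.0182,0.0398,0],-0.2],[[0,0,0],[0.0182,0.0398,0],-0.2],[[0,0,0],[0.0182,0.0398,0],-0.2],[[0,0,0],[0.0182,0.0398,0],-0.2],[[0,0,0],[0,0,0.020],-0.2],[[0,0,0],[0,0,0.020],-0.2],[[0,0,0],[0,0,0.020],-0.2],[[0,0,0],[0,0,0.010],-0.2],[[0,0,0],[0,0,0],-0.2],[[0,0,0],[0,0,0],-0.2]]'
python3 -c "
from h import *
go(587.3,107,60)"
```

```text
clock: 30.15
eef_pos: [585.5, 106.1, 86.4]
tcp_rot: [3.142, 0.001, 0.174]
contact_force: [0.4, 0.3, -0.2]
opening: 0.594
grasp_force: 23.2
at [585.5 106.1  86.4] yaw 10.0 tilt [3.1416e+00 8.0000e-04] q6 1.57 t 30.15 shift [ 2.  -0.6 26.4] rz 0
```

```bash
python3 -m jog '[[[0,0,0],[0.0015,-0.0005,0.010],-0.2],[[0,0,0],[0,0,0.008],-0.2],[[0,0,0],[0,0,0.003],-0.2],[[0,0,0],[0,0,0],-0.2],[[0,0,0],[0,0,0],-0.2],[[0,0,0],[0,0,0],-0.2]]'
python3 -c "
from h import *
go(587.3,107,60)"
```

```text
clock: 30.75
eef_pos: [587.3, 106.8, 65.9]
tcp_rot: [-3.142, -0.0, 0.174]
contact_force: [0.1, -0.1, -0.6]
opening: 0.595
grasp_force: 23.2
at [587.3 106.8  65.9] yaw 10.0 tilt [-3.1416e+00 -5.0000e-04] q6 1.57 t 30.75 shift [ 0.  -0.2  5.9] rz 0
```

```bash
python3 -m jog '[[[0,0,0],[0,0,0.003],-0.2],[[0,0,0],[0,0,0.001],-0.2],[[0,0,0],[0,0,0],-0.2],[[0,0,0],[0,0,0],-0.2]]'
python3 -m jog '[[[0,0,0],[0,0,0.001],-0.2],[[0,0,0],[0,0,0],-0.2],[[0,0,0],[0,0,0],-0.2]]'
python3 -m jog '[[[0,0,0],[0,0,0.001],-0.2],[[0,0,0],[0,0,0],-0.2],[[0,0,0],[0,0,0],-0.2]]'
```

```text
clock: 31.15
eef_pos: [587.0, 106.7, 61.5]
tcp_rot: [-3.142, 0.0, 0.174]
contact_force: [-0.3, 0.9, -0.1]
opening: 0.589
grasp_force: 23.2
clock: 31.45
eef_pos: [587.1, 106.7, 60.6]
tcp_rot: [-3.142, 0.0, 0.174]
contact_force: [0.3, 0.6, -0.5]
opening: 0.59
grasp_force: 23.2
clock: 31.75
eef_pos: [587.2, 106.7, 59.8]
tcp_rot: [-3.142, -0.0, 0.174]
contact_force: [-0.9, 0.0, 2.7]
opening: 0.584
grasp_force: 23.4
```

Contact felt at the expected height. Releasing, backing off and checking.

```bash
python3 -m jog '[[[0,0,0],[0,0,0],0.25],[[0,0,0],[0,0,0],0.35],[[0,0,0],[0,0,0],0.45],[[0,0,0],[0,0,-0.010],0.45],[[0,0,0],[0,0,-0.030],0.45],[[0,0,0],[0,0,-0.040],0.45],[[0,0,0],[0,0,-0.040],1],[[0,0,0],[-0.030,-0.035,0],1],[[0,0,0],[-0.030,-0.035,0],1],[[0,0,0],[-0.030,-0.035,0],1],[[0,0,0],[-0.030,-0.035,0],1],[[0,0,0],[-0.030,-0.035,0],1]]'
python3 -m jog '[[[0,0,0],[-0.020,-0.040,0],1],[[0,0,0],[-0.020,-0.040,0],1],[[0,0,0],[0,0,0],1],[[0,0,0],[0,0,0],1]]'
python3 - <<'E'
from h import *
for n in P:
    im=r.grab_frame(n);cv2.imwrite(f'pics/{n}5.png',im[:,:,::-1])
    u=proj(n,[[588.2,106.8,44]])[0]; print(n,u.round(1))
a=cv2.imread('pics/top5.png')[165:245,255:355];b=cv2.imread('pics/scene5.png')[200:280,310:410]
cv2.imwrite('pics/chk5.png',cv2.resize(np.hstack([a,b]),(800,320),interpolation=cv2.INTER_CUBIC))
print(r.sense()["clock"])
E
```

```text
clock: 32.95
eef_pos: [407.7, 253.9, 180.4]
tcp_rot: [-3.141, -0.001, 0.174]
contact_force: [0.0, -0.1, -0.2]
opening: 1.001
grasp_force: 0.0
clock: 33.35
eef_pos: [355.3, 325.7, 180.2]
tcp_rot: [-3.141, -0.001, 0.177]
contact_force: [-0.8, -1.2, 0.1]
opening: 0.997
grasp_force: 0.0
scene [358.9 242.3]
top [300.2 203.9]
33.45
```

View pics/chk5.png

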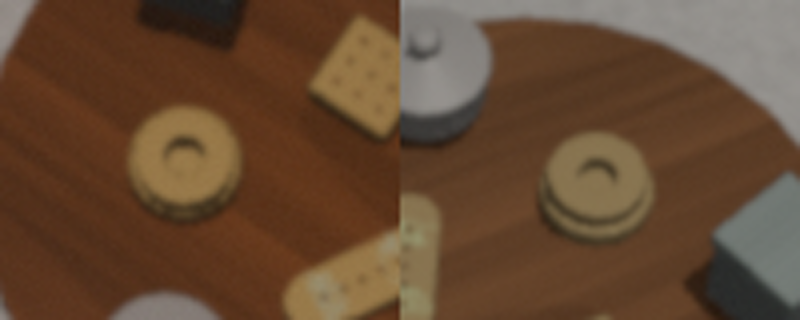

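View pics/top5.png

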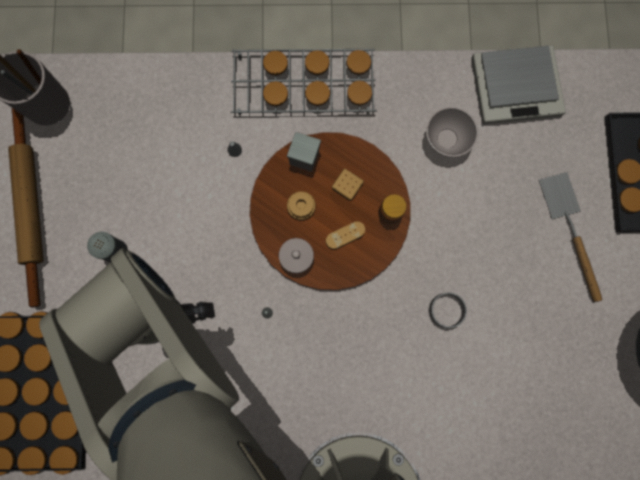

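The ring sits concentric on the round (top ≈ (301,204)). All three containers and the shaker (102,245) stand where they did, and the gripper is clear.

```bash
python3 -c "
from rig import r
print(r.sign_off())"
```

```text
the job is handed in; nothing more can be done
None
```

I set all four biscuits down on the board, each measured within about 2 mm of its midpoint, with the ring centred flat on the round one; the containers and shaker did not move, and I handed in at about 33 s after the round biscuit's first grip slipped and I picked it up again, unmoved.

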